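Turn the round coaster over in its draining rack

ROBOT

A 6-joint arm with a two-finger parallel gripper is mounted at the origin on a cart in front of the work surface, level with it; the furniture and walls round the work are solid. World frame = base frame: x ahead of the robot, y to its left, z up, the work surface at z = 0. Lengths are in m, angles in rad, forces in N, time in s.
With the tool pointing down it reaches from about 0.35 to 0.975 m from the base axis. Payload 4.9 kg.
Tool frame: the origin (TCP) lies midway between the tips of the shut fingers; the grasp point (between the pads) lies 19 mm behind it; z points along the fingers, y is the direction in which the jaws open and shut (so a half turn about z gives the same grasp; the last joint's range is limited). The gripper opens to 85 mm and grips with 20 to 120 N. Pads are 22 mm wide; open, the fingers measure 114 mm over their backs; the gripper's body (76 mm by 85 mm) begins 54 mm behind the grasp point. The pads swing forward as they close: fully open they stand 13 mm farther back than shut.
Start: joints at [-1.464, 0.053, 1.613, -0, 1.476, -0.119], TCP at [0.14, -0.609, 0.231] pointing down, gripper open.
Joint ranges: [-3.01, 3.01], [-1.01, 2.22], [0.06, 2.58], [-1.02, 4.17], [0.09, 2.62], [-3.14, 3.14]. Speed limits (rad/s): [2.57, 2.57, 3.14, 3.14, 3.14, 3.14].

INTERFACE

Orientations are given as a rotation vector (axis times angle).
In Python, from station import ctrl gives the robot as it stands.
- The arm moves only by the tool play_rows, never from a script. Its argument "motion" is a list that holds one entry, the list of rows, each a list of 7 numbers: the closure, from -1 (fully open) to 1 (shut), then the shift along the tool's x, y, z in cm, then the turn, a rotation vector about the tool's x, y, z in degrees. A call has 1 to 20 rows; each row is the pose to reach, as a shift and turn from the pose measured when the call began, along the tool's axes at that moment; what a row does not reach only later rows make up. A row lasts 1/8 s, in which the tool goes at most 62.5 mm and 10.7 degrees, less where a joint would pass 70% of its speed; a pose out of reach is approached as far as the arm can. A call with a gripper value outside its range is refused whole. The fingers move at their own pace and stop on an object; "newtons" is the grip in N (left out, the last holds). Time passes only in rows, so rows that repeat a pose let the fingers close. It gives the time, the measured TCP pose, the force and the opening at its end, in the units of the state.
- ctrl.get_obs(): the state, without advancing time (a new reading comes with each control period).
- ctrl.get_image(name): name is "side" or "top"; returns a dict with "color" (420x560x3 uint8, red, green, blue), "mtx" (3x3 intrinsics, pixels), "T" (4x4, takes a point from camera to world coordinates). Camera axes: x right, y up, looking along -z (the intrinsics and any distortion apply to the point x, -y, -z); pixel columns grow to the right and rows downward; lengths in m; the calibration is good to about 2 mm. A picture is of the moment at which its call begins. There is no depth.
- ctrl.finish_job(): hands the job in, once; it reports no verdict.
The state is a dict: "t": time; "q": joint angles; "dq": joint speeds; "effort": joint torques, N m; "tool_pos": TCP position; "tool_rot": TCP orientation; "contact_force": force on the tool from outside, world axes, zero at the start; "wrist_torque": the same for the moment, N m; "opening": finger opening in m.
Only numpy, scipy, OpenCV 4.12 (cv2) and the standard library are available. Lean on these libraries where they do the work, as an engineer would, in place of code of your own. Each camera call takes 0.05 s, during which the arm holds its last target.

TASK

Two washed coasters lie ceramic side up in tipping draining racks. Turn the round one over so that its cork side can dry: swing the lever of its rack from left to right, all the way to the other stop, so that the coaster slides and tumbles onto its other face in the tray, and leave it there. Do not touch the round coaster itself, and leave the square coaster and its rack as they are.

Things in the scene. Friction and masses are not known exactly. Their poses are not given: they have to be found in the camera images.
- round_coaster_c (a point): Centre of the loose round coaster, 72 mm in diameter and 10 mm thick, white glazed ceramic (7 mm) on cork (3 mm). It lies in the left leaf of a draining rack's tray. Its z axis points out of the ceramic face: up at the start, down once turned over. The two racks are alike; which stands on the left varies.
- round_rack_tray (a joint): Tipping tray of the round coaster's rack, rad: 0 = left leaf level (start), 1.833 = fully over at the other stop, right leaf level. Grows as the lever swings left to right. Light (1 to 2 N at the grip); let go, it falls to the nearer stop by its own weight. The coaster slides into the V and topples onto the right leaf only just before the far stop.
- round_rack_grip (a point): Middle of the lever's wooden grip on the round coaster's rack: a level bar 18 mm thick, 50 mm long along the rack's x, on the robot's side, 43 mm clear of the tray. It moves on a circle of radius 125 mm about the axle: 37.5 degrees above the rack's +y at joint 0 (111 mm above the worktop), 160 mm high half-way, 37.5 degrees above -y when fully over. Its axes turn with the tray.
- round_rack: Fixed stand of the round coaster's rack: wooden base 125 (x) x 220 (y) x 12 mm, origin at the centre of its underside, x away from the robot, y left (turned up to 17 degrees). Axle along x, 35 mm above the origin; the grip is at x = -88 mm. On it a V tray of steel wire: two rimmed leaves 105 x 80 mm, 75 degrees apart, meeting at the axle; the right one stands up 140 mm high at the start.
- square_coaster_c (a point): Centre of the loose square coaster, 70 x 70 mm and 10 mm thick, white glazed ceramic (7 mm) on cork (3 mm). It lies in the left leaf of a draining rack's tray. Its z axis points out of the ceramic face: up at the start, down once turned over. The two racks are alike; which stands on the left varies.
- square_rack_tray (a joint): Tipping tray of the square coaster's rack, rad: 0 = left leaf level (start), 1.833 = fully over at the other stop, right leaf level. Grows as the lever swings left to right. Light (1 to 2 N at the grip); let go, it falls to the nearer stop by its own weight. The coaster slides into the V and topples onto the right leaf only just before the far stop.
- square_rack_grip (a point): Middle of the lever's wooden grip on the square coaster's rack: a level bar 18 mm thick, 50 mm long along the rack's x, on the robot's side, 43 mm clear of the tray. It moves on a circle of radius 125 mm about the axle: 37.5 degrees above the rack's +y at joint 0 (111 mm above the worktop), 160 mm high half-way, 37.5 degrees above -y when fully over. Its axes turn with the tray.
There are look-alikes about, which are no part of the job. Leave any green or purple look-alike of the part that bears square_coaster_c alone.

How it is judged:
At the end, for the whole second after the job is handed in: The round coaster lies still, flat within 10 degrees, cork side up on the right leaf of its tray, the tray within 0.09 rad (5 degrees) of its far stop; the square coaster lies ceramic side up within 20 mm of where it was, its tray at the start stop within 0.1 rad (angle between round_coaster_c's own z axis and vertical above 2.96 rad and value of joint round_rack_tray above 1.74 rad and y of round_coaster_c in the frame of round_rack between -0.105 and -0.015 m and z of round_coaster_c in the frame of round_rack between 0.03 and 0.055 m and x of round_coaster_c in the frame of round_rack between -0.04 and 0.04 m and linear speed of round_coaster below 0.02 m/s and distance of square_coaster_c from where it was at the start of the episode below 0.02 m and angle between square_coaster_c's own z axis and vertical below 0.17 rad and value of joint square_rack_tray below 0.1 rad); the robot touches nothing.
It fails at once if the robot touches the round coaster (contact force between any of the arm, the fingers and round_coaster above 0.5 N).
It fails at once if the square coaster is shifted by more than 20 mm or its tray is tipped by more than 0.2 rad (distance of square_coaster_c from where it was at the start of the episode above 0.02 m or value of joint square_rack_tray above 0.2 rad).
It also fails if it takes over 35 s, if anything falls off the work surface, if the arm or the gripper's body presses on something with over 40 N, if the wrist force passes 120 N, or if a joint passes its speed limit or range.

## Working session

There is one attempt and no reset: what is moved stays moved. The work goes in short steps, Python scripts to look and compute and a tool call to move; the robot and the scene stay as the last step left them, time stands still between calls to the robot, and variables do not carry over. Pictures are saved under pics/ and viewed, and the job is handed in when it is done.

Besides the shell and the picture viewer there is one more tool, called after "Call:" in YAML: its name, and indented under it one key for each argument. play_rows: Moves the arm, as the interface text tells. Its arguments: {"type":"object","properties":{"motion":{"type":"array"},"newtons":{"type":"number"}},"required":["motion"]}

```bash
mkdir -p pics; python3 - <<'E'
from station import ctrl
import cv2,numpy as np
for n in("top","side"):
    d=ctrl.get_image(n); cv2.imwrite(f"pics/{n}0.png",cv2.cvtColor(d["color"],cv2.COLOR_RGB2BGR)); print(n,d["mtx"],d["T"],[k for k in d])
    np.savez(f"{n}0.npz",**d)
o=ctrl.get_obs(); print(o)
E
```

```text
top [[389.97451908   0.         276.04888198]
 [  0.         389.97451908 209.45031315]
 [  0.           0.           1.        ]] [[ 0.02163734  0.99484863 -0.0990355   0.35765086]
 [-0.99970428  0.02042993 -0.01318979  0.23944647]
 [-0.01109855  0.09929161  0.99499648  1.47427399]
 [ 0.          0.          0.          1.        ]] ['color', 'mtx', 'T']
side [[415.15869058   0.         277.23912266]
 [  0.         415.15869058 202.6725465 ]
 [  0.           0.           1.        ]] [[-0.99821291 -0.03964558  0.0447125   0.53899594]
 [ 0.05968532 -0.6246434   0.7786259   1.3611013 ]
 [-0.00293971  0.7799031   0.62589337  1.01356879]
 [ 0.          0.          0.          1.        ]] ['color', 'mtx', 'T']
{'t': 0.1, 'q': array([-1.46398629e+00,  5.33111142e-02,  1.61413245e+00,  4.83650665e-07,
        1.47601146e+00, -1.19007820e-01]), 'dq': array([ 2.59283722e-04,  5.57121119e-05, -2.49051467e-03, -2.88923431e-03,
        2.27851470e-03,  1.23342935e-03]), 'effort': array([-2.08270802e-03, -3.94908500e+01, -3.71365571e+01, -1.49023158e-04,
        3.98889097e-03,  4.80572638e-06]), 'tool_pos': array([ 0.13987576, -0.60857598,  0.23018788]), 'tool_rot': array([-3.11973827e+00, -3.53750773e-01, -1.85868043e-05]), 'contact_force': array([-0.3812181 , -0.08210611, -0.54829408]), 'wrist_torque': array([-0.01642774,  0.0234633 , -0.00383758]), 'opening': 0.08550779226953073}
```

View pics/top0.png

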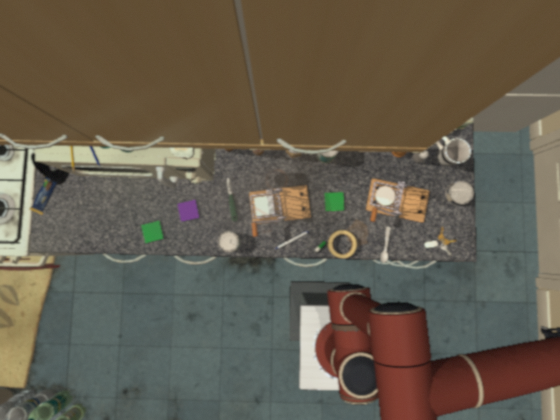

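View pics/side0.png

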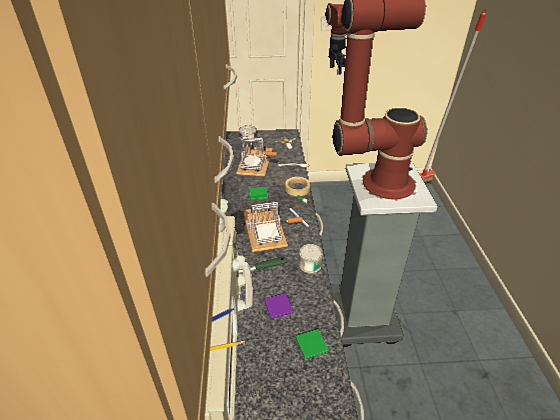

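```bash
python3 - <<'E'
import cv2
a=cv2.imread("pics/top0.png"); cv2.imwrite("pics/tc.png",cv2.resize(a[165:265,350:490],None,fx=5.7,fy=5.7,interpolation=cv2.INTER_CUBIC)[:, :800])
a=cv2.imread("pics/side0.png"); cv2.imwrite("pics/sc.png",cv2.resize(a[120:220,210:330],None,fx=6,fy=6,interpolation=cv2.INTER_CUBIC))
E
```

```text
(no output)
```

View pics/tc.png

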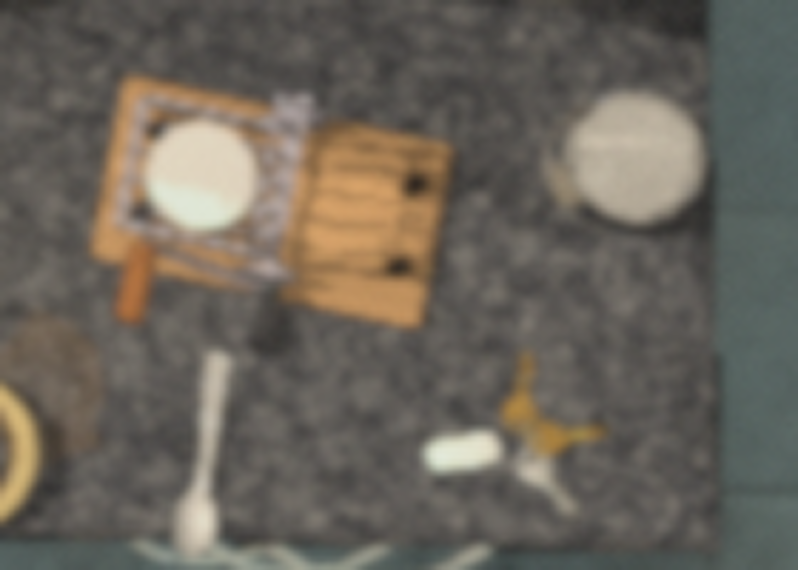

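View pics/sc.png

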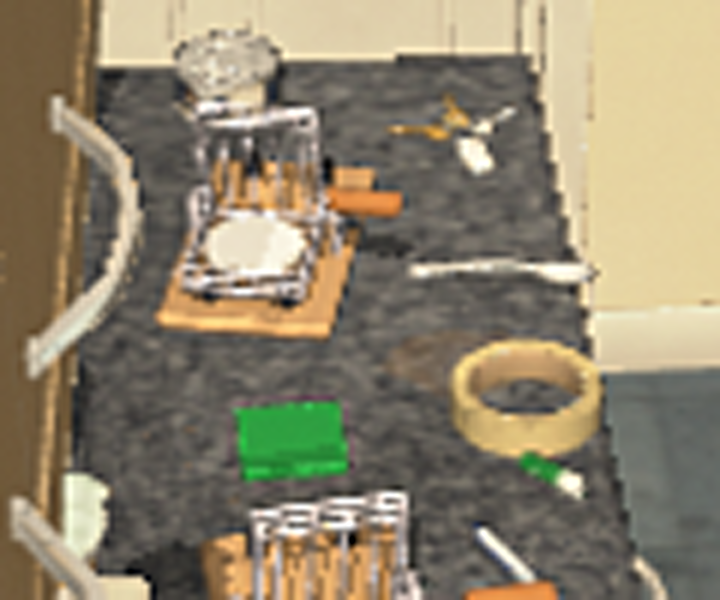

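Candidates: the round rack/coaster is at top (385,196) and the square at (263,205). The round tins at (456,150), (460,192) and (229,241), and the green and purple squares, aren't involved. In the crop, the white disc lies in the right-hand rack, and its orange grip is at about (373,214) in the top view.

```bash
cat > h.py <<'E'
import numpy as np,cv2
def ray(d,u,v,z):
    K=d["mtx"];T=d["T"]; p=np.array([(u-K[0,2])/K[0,0],-(v-K[1,2])/K[1,1],-1.]); r=T[:3,:3]@p; o=T[:3,3]
    return o+r*(z-o[2])/r[2]
def proj(d,P):
    T=d["T"];K=d["mtx"];c=T[:3,:3].T@(np.asarray(P)-T[:3,3]); return K[0,0]*c[0]/-c[2]+K[0,2], K[1,1]*-c[1]/-c[2]+K[1,2]
E
python3 - <<'E'
from h import *
t=dict(np.load("top0.npz"));s=dict(np.load("side0.npz"))
c=[(127,77),(452,147),(420,328),(92,258)]
P=np.array([ray(t,350+x/5.7-.5,165+y/5.7-.5,.012) for x,y in c]);print(P.round(4))
ctr=P.mean(0)
xv=(P[0]+P[1]-P[2]-P[3]); yv=(P[0]+P[3]-P[1]-P[2])
print(np.linalg.norm(xv)/2,np.linalg.norm(yv)/2,np.degrees(np.arctan2(xv[1],xv[0])),np.degrees(np.arctan2(-yv[0],yv[1])))
ya=np.arctan2(-yv[0],yv[1]);R=np.array([[np.cos(ya),-np.sin(ya)],[np.sin(ya),np.cos(ya)]])
print("ctr",ctr,ya)
g=ctr[:2]+R@[-.088,.125*np.cos(np.radians(37.5))];print("grip pred",g)
# orange mask, both views
for n,d,box in(("top",t,(365,200,380,225)),("side",s,(262,148,280,158))):
    im=d["color"];x0,y0,x1,y1=box;h=cv2.cvtColor(im,cv2.COLOR_RGB2HSV)[y0:y1,x0:x1]
    print(n); [print(' '.join(f"{a[0]:3d}/{a[1]:3d}" for a in r)) for r in h]
    print(proj(d,[*g,.111]))
for q in [(140,245),(130,320),(135,285)]: print(ray(t,350+q[0]/5.7-.5,165+q[1]/5.7-.5,.115).round(4))
E
```

```text
[[ 0.6303 -0.1012  0.012 ]
 [ 0.5876 -0.3155  0.012 ]
 [ 0.4672 -0.2925  0.012 ]
 [ 0.5089 -0.0779  0.012 ]]
0.12311675457230367 0.21855294043355772 -10.835613212140892 -11.143802210160619
ctr [ 0.5485079  -0.19676608  0.012     ] -0.19449603975832389
grip pred [ 0.48133375 -0.08245879]
top
 16/ 30  14/ 62  15/104  15/121  15/109  13/ 75  11/ 47  12/ 48  14/ 75  14/ 89  16/ 63  23/ 36  29/ 28  32/ 24  37/ 20
 18/ 35  15/ 74  15/111  16/122  15/107  13/ 74  12/ 48  13/ 45  13/ 56  12/ 58  16/ 45  18/ 36  22/ 33  23/ 30  29/ 26
 16/ 39  15/ 81  15/112  15/118  14/ 97  13/ 68  12/ 50  13/ 51  12/ 49  10/ 36  12/ 38  13/ 41  18/ 41  18/ 38  22/ 34
 16/ 41  16/ 83  15/112  15/116  15/ 96  13/ 65  12/ 51  12/ 46  13/ 36  11/ 25  10/ 36  13/ 55  14/ 63  16/ 57  19/ 47
 16/ 49  16/ 87  16/115  15/119  14/105  14/ 82  14/ 64  12/ 49  12/ 36   9/ 28  12/ 34  12/ 47  12/ 55  13/ 52  15/ 52
 16/ 55  15/ 90  16/118  15/124  15/121  15/111  14/ 97  14/ 83  13/ 66  13/ 53  13/ 45  10/ 44  10/ 42  11/ 39  10/ 41
 14/ 59  15/103  16/123  16/128  15/127  15/125  15/122  15/114  14/109  14/ 97  13/ 79 
[... 3143 characters left out ...]
11/115  13/199  14/184  13/177  14/176  13/174  13/174  13/173  13/173  13/175  13/175  14/181  13/170  15/ 19  21/ 18  20/ 23
 13/ 73 165/  5  11/ 26  11/ 43  12/113  13/178  14/156  13/152  14/173  13/182  14/184  13/183  13/182  13/179  13/127  26/ 17  22/ 24  15/ 29
 10/ 28   8/ 18  11/ 36  13/ 46  10/ 21   0/ 10  10/ 11  16/ 54  15/107  15/ 25  14/ 43  14/ 53  11/ 69  11/ 61  14/ 31  25/ 15  18/ 24  19/ 26
 12/ 41  11/ 41  14/101  13/ 66  11/ 18  15/  7 101/ 49   0/  0  16/ 57  38/ 10  30/ 13  25/ 15  15/ 10  20/ 14  20/ 27  21/ 29  18/ 31  18/ 25
(np.float64(270.8706949027713), np.float64(153.56475799217347))
[ 0.5069 -0.0849  0.115 ]
[ 0.4607 -0.0786  0.115 ]
[ 0.4822 -0.0818  0.115 ]
```

The racks' geometry agrees in both views: the predicted grip projects to the middle of the orange bar in each, within about 1 px. Plan: straddle the grip loosely with the jaws and carry it along the arc.

```bash
cat > rel.py <<'E'
from h import *
from scipy.spatial.transform import Rotation as Ro
from station import ctrl
C=np.array([.5485,-.1968]);ya=np.radians(-11.05)
ex=np.array([np.cos(ya),np.sin(ya)]);ey=np.array([-np.sin(ya),np.cos(ya)])
def G(th,dx=-.095,dz=-.024):
    a=np.radians(37.5)+th; return np.array([*(C+ex*dx+ey*.125*np.cos(a)),.035+.125*np.sin(a)+dz])
o=ctrl.get_obs();R0=Ro.from_rotvec(o["tool_rot"]);p0=o["tool_pos"]
Rt=Ro.from_matrix(np.c_[[*ex,0],[*-ey,0],[0,0,-1]])
def rel(P): return (R0.inv().apply(np.asarray(P)-p0)*100).round(1)
turn=np.degrees((R0.inv()*Rt).as_rotvec()).round(1)
E
python3 - <<'E'
from rel import *
P=G(0);P[2]=.22;print(P,rel(P),turn,R0.as_matrix().round(3))
E
```

```text
[ 0.47426859 -0.08126117  0.22      ] [ 44.4 -43.9   1.1] [-0.1  0.  24. ] [[ 0.975  0.224 -0.   ]
 [ 0.224 -0.975  0.002]
 [ 0.    -0.002 -1.   ]]
```

Call:
play_rows:
  motion:
    - [[0.1,4,-4,0,0,0,2],[0.1,8,-8,0,0,0,4],[0.1,12,-12,0,0,0,7],[0.1,16,-16,0,0,0,9],[0.1,20,-20,0,0,0,11],[0.1,24,-24,0,0,0,13],[0.1,28,-28,0,0,0,15],[0.1,32,-32,0,0,0,18],[0.1,36,-36,0.5,0,0,20],[0.1,40,-40,1,0,0,22],[0.1,43,-42.5,1.1,0,0,24],[0.1,44.4,-43.9,1.1,0,0,24],[0.1,44.4,-43.9,1.1,0,0,24],[0.1,44.4,-43.9,1.1,0,0,24]]

```text
t: 1.85
tool_pos: [0.4739, -0.0817, 0.2198]
tool_rot: [-3.125, 0.303, 0.002]
contact_force: [-0.6, -0.1, -0.1]
opening: 0.0385
```

```bash
python3 - <<'E'
from rel import *
print(o["t"],p0,o["opening"],o["contact_force"],rel(G(0)),turn)
for n in("top","side"):
    d=ctrl.get_image(n);a=cv2.cvtColor(d["color"],cv2.COLOR_RGB2BGR)
    a=a[150:290,300:500] if n=="top" else a[80:220,190:390]
    cv2.imwrite(f"pics/{n}1.png",cv2.resize(a,None,fx=4,fy=4,interpolation=cv2.INTER_CUBIC))
E
```

```text
1.85 [ 0.47386944 -0.08170589  0.21977537] 0.038519046071208554 [-0.58298512 -0.12509125 -0.06763015] [ 0.  -0.  13.3] [-0.1  0.1 -0. ]
```

View pics/side1.png

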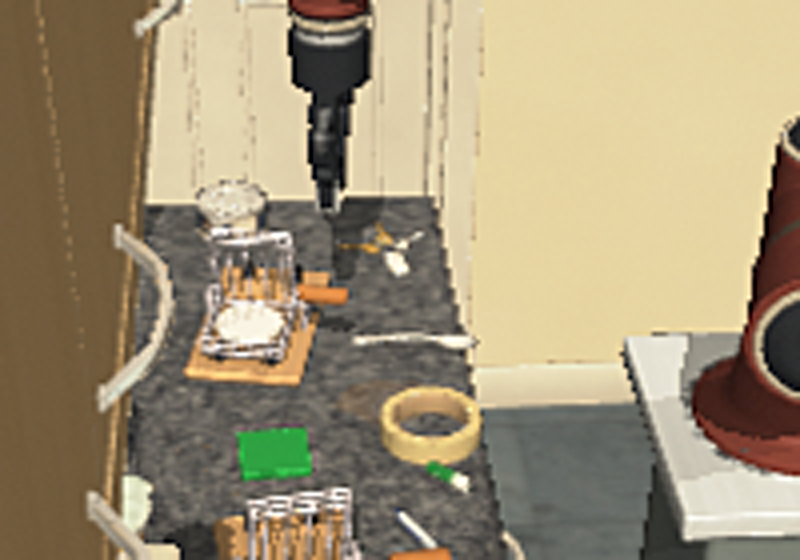

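View pics/top1.png

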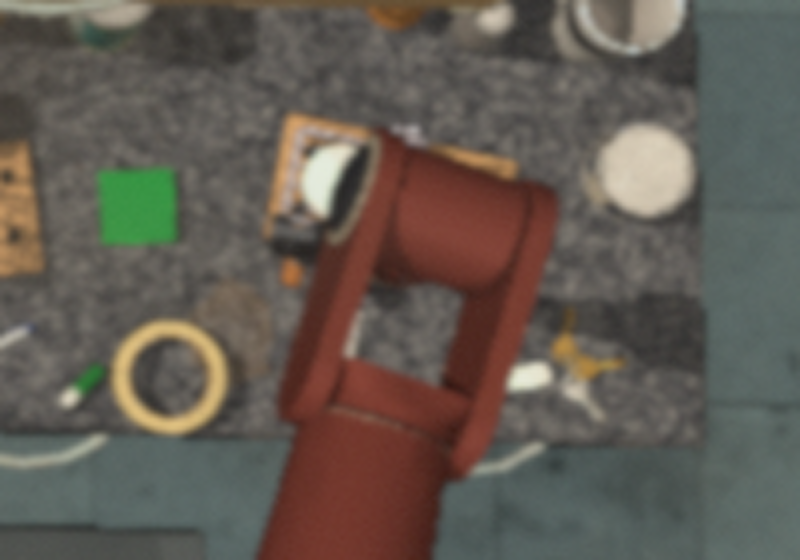

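The side view shows the fingers above the grip (crop 325,295), free of the tray. I'll descend.

Call:
play_rows:
  motion:
    - [[0.1,0,0,4,0,0,0],[0.1,0,0,8,0,0,0],[0.1,0,0,10,0,0,0],[0.1,0,0,12,0,0,0],[0.1,0,0,13.3,0,0,0],[0.1,0,0,13.3,0,0,0]]

```text
t: 2.7
tool_pos: [0.473, -0.082, 0.0861]
tool_rot: [-3.125, 0.306, 0.004]
contact_force: [0.3, -0.9, -0.9]
opening: 0.0387
```

```bash
python3 - <<'E'
from rel import *
print(o["t"],p0,o["opening"],o["contact_force"])
d=ctrl.get_image("side");a=cv2.cvtColor(d["color"],cv2.COLOR_RGB2BGR)[120:200,220:320]
cv2.imwrite("pics/side2.png",cv2.resize(a,None,fx=7,fy=7,interpolation=cv2.INTER_CUBIC))
for th in np.linspace(0,1.833,20): print(round(th,2),rel(G(th)))
E
```

```text
2.7 [ 0.47298591 -0.08203315  0.08608354] 0.03868859868031823 [ 0.31582287 -0.92077377 -0.91374337]
0.0 [ 0.1 -0.1 -0.1]
0.1 [ 0.1  0.7 -1. ]
0.19 [ 0.1  1.5 -1.9]
0.29 [ 0.1  2.5 -2.6]
0.39 [ 0.1  3.5 -3.3]
0.48 [ 0.1  4.6 -3.8]
0.58 [ 0.1  5.7 -4.3]
0.68 [ 0.1  6.8 -4.6]
0.77 [ 0.1  8.  -4.9]
0.87 [ 0.1  9.2 -5. ]
0.96 [ 0.1 10.4 -5. ]
1.06 [ 0.1 11.6 -4.9]
1.16 [ 0.1 12.8 -4.7]
1.25 [ 0.1 14.  -4.3]
1.35 [ 0.1 15.1 -3.9]
1.45 [ 0.1 16.1 -3.3]
1.54 [ 0.1 17.1 -2.6]
1.64 [ 0.1 18.1 -1.9]
1.74 [ 0.2 19.  -1.1]
1.83 [ 0.2 19.7 -0.1]
```

View pics/side2.png

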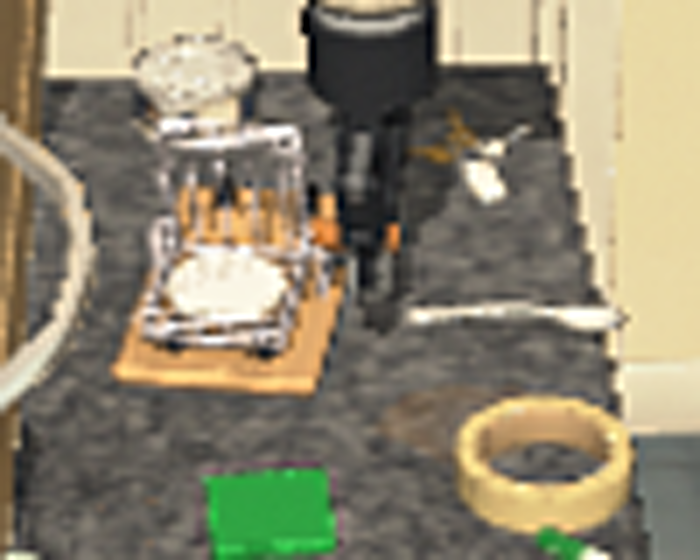

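The left finger is on the near side of the bar, which shows on both sides of it at (325,232) and (393,237). It's straddled, with no contact force to speak of. Now the first half of the arc.

Call:
play_rows:
  motion:
    - [[0.1,0.1,0.3,-0.5,0,0,0],[0.1,0.1,0.7,-1.0,0,0,0],[0.1,0.1,1.1,-1.4,0,0,0],[0.1,0.1,1.5,-1.9,0,0,0],[0.1,0.1,2.0,-2.2,0,0,0],[0.1,0.1,2.5,-2.6,0,0,0],[0.1,0.1,3.0,-3.0,0,0,0],[0.1,0.1,3.5,-3.3,0,0,0],[0.1,0.1,4.0,-3.6,0,0,0],[0.1,0.1,4.6,-3.8,0,0,0],[0.1,0.1,5.2,-4.1,0,0,0],[0.1,0.1,5.7,-4.3,0,0,0],[0.1,0.1,6.2,-4.5,0,0,0],[0.1,0.1,6.8,-4.6,0,0,0],[0.1,0.1,7.4,-4.8,0,0,0],[0.1,0.1,8.0,-4.9,0,0,0],[0.1,0.1,8.6,-5.0,0,0,0],[0.1,0.1,9.2,-5.0,0,0,0]]

```text
t: 5.0
tool_pos: [0.4568, -0.1732, 0.1369]
tool_rot: [-3.125, 0.306, 0.001]
contact_force: [0.1, 0.5, -0.2]
opening: 0.0388
```

```bash
python3 - <<'E'
from rel import *
print(o["t"],p0,o["opening"],o["contact_force"],turn)
d=ctrl.get_image("side");a=cv2.cvtColor(d["color"],cv2.COLOR_RGB2BGR)[120:200,220:320]
cv2.imwrite("pics/side3.png",cv2.resize(a,None,fx=7,fy=7,interpolation=cv2.INTER_CUBIC))
for th in np.linspace(0.87,1.833,21): print(round(th,2),rel(G(th)))
E
```

```text
5.0 [ 0.456809   -0.17319095  0.13693075] 0.038828836369991425 [ 0.08701398  0.48040306 -0.15374624] [-0.1  0.1 -0.1]
0.87 [-0.  -0.   0.1]
0.92 [-0.   0.6  0.1]
0.97 [-0.   1.2  0.1]
1.01 [-0.   1.8  0.2]
1.06 [-0.   2.4  0.2]
1.11 [-0.   3.   0.3]
1.16 [-0.   3.6  0.5]
1.21 [-0.   4.1  0.6]
1.26 [-0.   4.7  0.8]
1.3 [-0.   5.3  1. ]
1.35 [-0.   5.8  1.3]
1.4 [-0.   6.4  1.5]
1.45 [-0.   6.9  1.8]
1.5 [-0.   7.4  2.1]
1.54 [-0.   7.9  2.5]
1.59 [-0.   8.4  2.8]
1.64 [-0.   8.8  3.2]
1.69 [-0.   9.3  3.6]
1.74 [-0.   9.7  4.1]
1.78 [-0.  10.1  4.5]
1.83 [-0.  10.5  5. ]
```

View pics/side3.png

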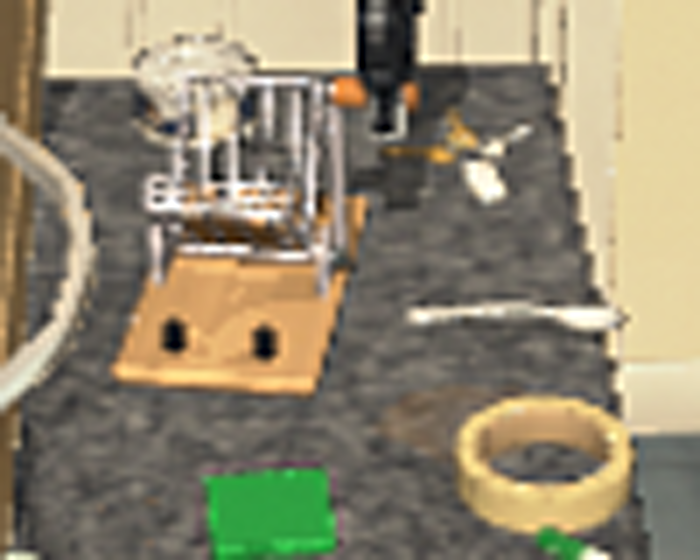

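The tray is roughly half-way and the bar is still between the fingers at (380,92). Second half, slowing towards the end.

Call:
play_rows:
  motion:
    - [[0.1,0,0.6,0.1,0,0,0],[0.1,0,1.2,0.1,0,0,0],[0.1,0,1.8,0.2,0,0,0],[0.1,0,2.4,0.2,0,0,0],[0.1,0,3.0,0.3,0,0,0],[0.1,0,3.6,0.5,0,0,0],[0.1,0,4.1,0.6,0,0,0],[0.1,0,4.7,0.8,0,0,0],[0.1,0,5.3,1.0,0,0,0],[0.1,0,5.8,1.3,0,0,0],[0.1,0,6.4,1.5,0,0,0],[0.1,0,6.9,1.8,0,0,0],[0.1,0,7.4,2.1,0,0,0],[0.1,0,7.9,2.5,0,0,0],[0.1,0,8.4,2.8,0,0,0],[0.1,0,8.8,3.2,0,0,0],[0.1,0,9.3,3.6,0,0,0],[0.1,0,9.7,4.1,0,0,0],[0.1,0,10.1,4.5,0,0,0],[0.1,0,10.5,5.0,0,0,0]]

```text
t: 7.55
tool_pos: [0.4363, -0.2769, 0.0866]
tool_rot: [-3.126, 0.306, 0.001]
contact_force: [-0.1, -0.8, -0.7]
opening: 0.0386
```

```bash
python3 - <<'E'
from rel import *
print(o["t"],p0,o["opening"],o["contact_force"],turn,rel(G(1.833)))
d=ctrl.get_image("side");a=cv2.cvtColor(d["color"],cv2.COLOR_RGB2BGR)[120:200,220:320]
cv2.imwrite("pics/side4.png",cv2.resize(a,None,fx=7,fy=7,interpolation=cv2.INTER_CUBIC))
E
```

```text
7.55 [ 0.43630652 -0.27694128  0.0866266 ] 0.03864075820966491 [-0.07005555 -0.80355023 -0.70074505] [-0.   0.  -0.1] [-0.  -0.1 -0. ]
```

View pics/side4.png

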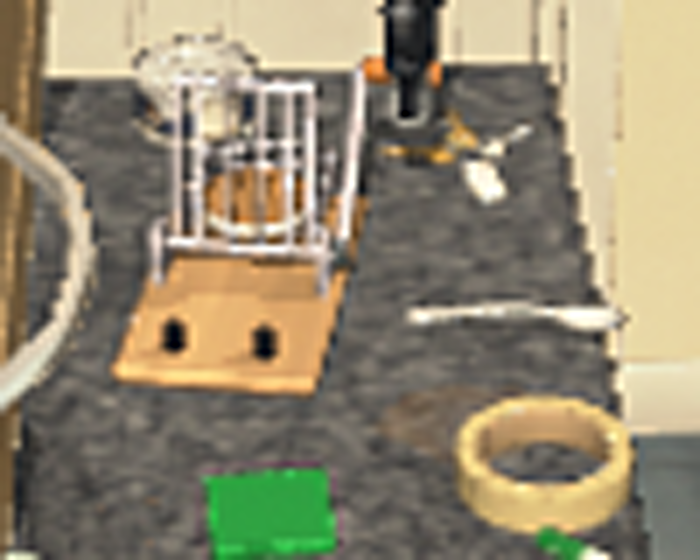

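The cork-brown disc shows through the standing left leaf, with its white rim below (crop 255,200). I'll open wider and back off upward.

Call:
play_rows:
  motion:
    - [[-0.5,0,0,0,0,0,0],[-0.5,0,0,0,0,0,0],[-0.5,0,0,0,0,0,0],[-0.5,0,0,-1,0,0,0],[-0.5,0,0,-3,0,0,0],[-0.5,0,0,-6,0,0,0],[-0.5,0,0,-10,0,0,0],[-0.5,0,0,-14,0,0,0],[-0.5,-3,4,-15,0,0,0],[-0.5,-5,9,-15,0,0,0],[-0.5,-7,14,-15,0,0,0],[-0.5,-9,19,-15,0,0,0],[-0.5,-11,24,-15,0,0,0],[-0.5,-11,24,-15,0,0,0],[-0.5,-11,24,-15,0,0,0],[-0.5,-11,24,-15,0,0,0]]

```text
t: 9.6
tool_pos: [0.2824, -0.4903, 0.2362]
tool_rot: [-3.126, 0.304, 0.002]
contact_force: [-0.3, 0.7, -0.3]
opening: 0.0642
```

```bash
python3 - <<'E'
from rel import *
print(o["t"],p0,o["contact_force"],np.abs(o["dq"]).max())
t=ctrl.get_image("top");s=ctrl.get_image("side")
np.savez("t5.npz",**t);np.savez("s5.npz",**s)
for n,d,(x0,y0) in(("top",t,(350,165)),("side",s,(220,120))):
    a=cv2.cvtColor(d["color"],cv2.COLOR_RGB2BGR)[y0:y0+80,x0:x0+100]
    cv2.imwrite(f"pics/{n}5.png",cv2.resize(a,None,fx=7,fy=7,interpolation=cv2.INTER_CUBIC))
g=G(1.833,-.088,0);print("grip px at stop",proj(t,g),proj(s,g))
g=G(1.74,-.088,0);print("grip px at 1.74",proj(t,g),proj(s,g))
a=np.load("top0.npz")["color"].astype(int);b=t["color"].astype(int)
print("square region diff top",np.abs(a-b)[180:240,240:315].max(), "side",np.abs(np.load("side0.npz")["color"].astype(int)-s["color"].astype(int))[200:255,240:300].max())
E
```

```text
9.6 [ 0.28240115 -0.49029756  0.23617939] [-0.3176603   0.66927745 -0.33033164] 0.0033957040822628934
grip px at stop (np.float64(429.2671145802582), np.float64(226.93424770662568)) (np.float64(277.3676795205341), np.float64(129.90949197758135))
grip px at 1.74 (np.float64(428.0998347567548), np.float64(226.33453744935275)) (np.float64(277.13738641862847), np.float64(128.94314505275878))
square region diff top 24 side 39
```

View pics/side5.png

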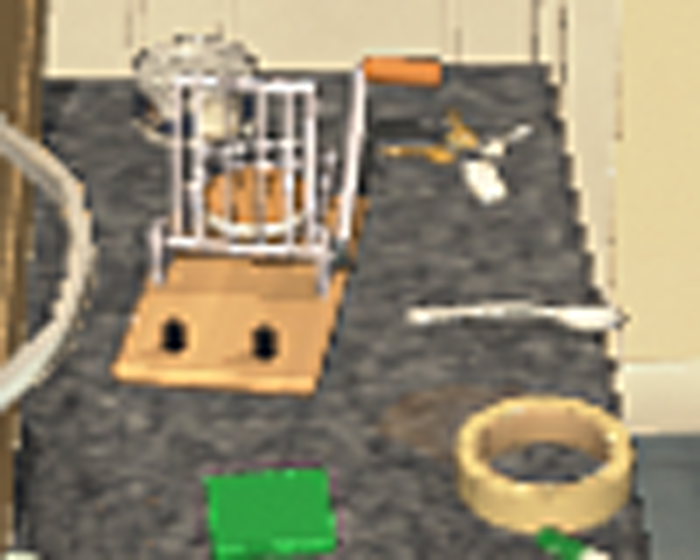

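View pics/top5.png

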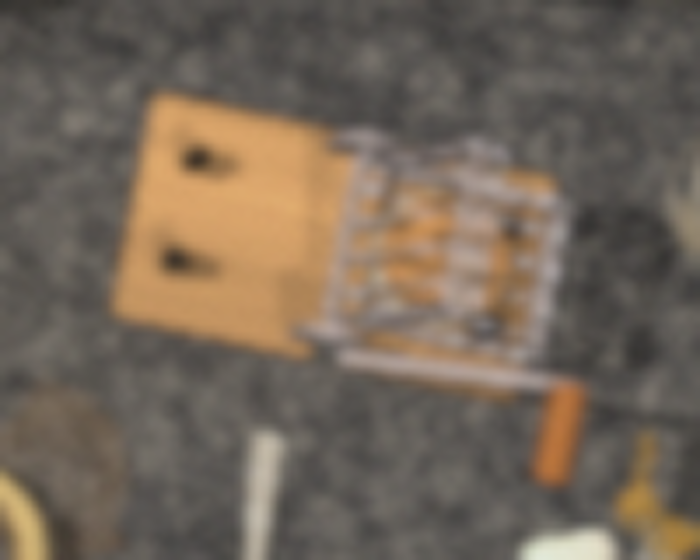

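```bash
python3 - <<'E'
from rel import *
s=dict(np.load("s5.npz"));t=dict(np.load("t5.npz"))
for q in [(255,197),(203,200),(308,200),(258,160),(252,230)]:
    P=ray(s,220+q[0]/7-.5,120+q[1]/7-.5,.047)[:2]-C; print(q,(P@ex).round(3),(P@ey).round(3))
for n,d,x in(("top",t,(240,180,315,240)),("side",s,(240,200,300,255))):
    a=np.load(n+"0.npz")["color"].astype(int);D=np.abs(a-d["color"])[x[1]:x[3],x[0]:x[2]];print(n,D.mean().round(2),(D.max(2)>20).sum())
    cv2.imwrite(f"pics/sq_{n}.png",cv2.resize(np.hstack([a[x[1]:x[3],x[0]:x[2],::-1],d["color"][x[1]:x[3],x[0]:x[2],::-1]]).astype(np.uint8),None,fx=5,fy=5,interpolation=cv2.INTER_CUBIC))
E
```

```text
(255, 197) 0.001 -0.042
(203, 200) 0.033 -0.034
(308, 200) -0.033 -0.043
(258, 160) 0.007 -0.088
(252, 230) -0.004 -0.003
top 3.83 209
side 3.83 234
```

View pics/sq_side.png

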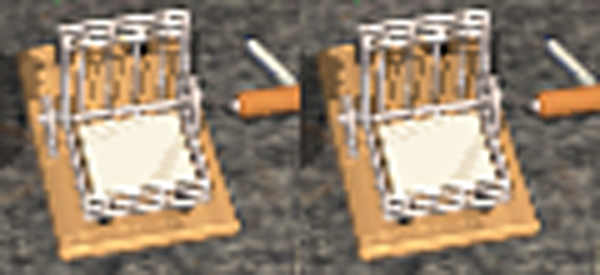

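```bash
python3 -c "
from station import ctrl
print(ctrl.finish_job())"
```

```text
the job is handed in; nothing more can be done
None
```

The round coaster is turned over: it lies cork side up on the right leaf of its tray, and I've handed the job in. No verdict was reported, so the checks below come from the camera images.

I straddled the round rack's grip loosely with the part-open jaws. I carried it along its arc to the far stop, opened wider, lifted off and moved clear, all by about 9.6 s.

- **Tray:** the grip shows within about 0.6 px of its computed far-stop position in both views. That is about a third of a pixel better than the 1.74 rad position in the top view and about half a pixel better in the side view, so it is only weak proof that the tray is past 1.74 rad.
- **Round coaster:** it shows brown on top with its white rim below. Its centre is about (0.00, -0.04) m in the rack frame, and its outline fits a flat 72 mm disc. I didn't measure its tilt or height directly.
- **Square coaster and rack:** they look the same in the before and after side crops. Pixel differences were small: about 3.8 grey levels on average and 39 at most.
- **Robot:** the arm was still and touching nothing when I handed in. The contact force read below 1 N at every check; I did not monitor it in between.

None of the checks failed or disagreed.

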